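# Lock the display case by feel

### The job

Lock the wooden display case for viewing day: lift the steel lock pin out of its stand, set its nose on the bare brass plate in the case's front rail and slide it along the plate under light pressure until it drops into the hidden socket. Then push the pin fully home, its collar down on the plate, and leave it standing there on its own; press gently throughout, and do not disturb the other sale goods.

Things in the scene. Friction and masses are not known exactly. Their poses are not given: they have to be found in the camera images.
- case: Dark wooden display case, 220 (x) x 300 (y) x 83 mm high, fixed to the table, glass top over trinkets at its rear (+x); origin at the centre of its underside, z up, front rail with the brass plate along its -x side.
- window (a point): Centre of the bare brass strip in the case's front rail, on the plate's surface, 80 mm above the table; axes as the case's. The bare strip is 44 mm (x) by 120 mm (y); the wooden rim stands 3 mm above it all round. The plate is rigid. The unseen socket lies on the strip's long middle line (x = 0), anywhere within 40 mm of this point along y.
- blank (a joint): Sink depth (m) of the loose brass blank that fills the socket, a round hole of 12.5 mm, 50 mm deep: 0 flush with the plate and looking like it, 0.030 at its stop, about 0.028 with the pin home. It sinks under about 1 N, has no spring and stays where it is pushed. It does not tell where the socket is.
- pin: Steel lock pin, 74 mm tall, 160 g on average; origin at the tip of its nose, z up along the pin. From the tip up: nose tapering from 6 to 10 mm diameter over 4 mm, round shank of 10 mm up to 28 mm, collar of 26 mm diameter from 28 to 32 mm, flat grip from 32 to 74 mm that is 30 mm wide along x and 14 mm thick along y. Starts upright in its stand, the nose 12 mm above the table.
- pin_grip (a point): Point on the pin's axis 57 mm above the tip of its nose, in the flat grip: hold it here, across the 14 mm thickness (y).
- stand: Wooden block 70 x 70 x 40 mm, fixed, with a 14 mm hole in which the pin stands, its collar on the block's top; origin at the centre of its underside.
- mug: White mug, 80 mm diameter, 95 mm high, loose bystander; origin at the centre of its underside.
- tape: Cardboard ring 90 mm across, 25 mm high, loose bystander; origin at the centre of its underside.
- candlestick: Small brass candlestick 60 mm across, 75 mm high, loose bystander; origin at the centre of its underside.
- bowl: Blue bowl 110 mm across, 50 mm high, loose bystander; origin at the centre of its underside.
- jar: Glass jar with a steel cap, 70 mm across, 90 mm high, loose bystander; origin at the centre of its underside.

How it is judged:
On the way, in this order (a step that is already met when the one before it is completed fails the run):
1. the pin is lifted clear of its stand (height (world z) of pin above 0.045 m and contact force between pin and stand below 0.01 N), for 0.1 s.
2. the pin's nose rests on the bare brass plate (x of pin in the frame of window between -0.01 and 0.01 m and y of pin in the frame of window between -0.055 and 0.055 m and contact force between pin and case above 0.5 N and z of pin in the frame of window above -0.004 m), for 0.2 s.
3. the pin is in the socket, fully home (x of pin in the frame of window between -0.01 and 0.01 m and y of pin in the frame of window between -0.055 and 0.055 m and value of joint blank above 0.0255 m and z of pin in the frame of window below -0.0255 m and angle between pin's own z axis and vertical below 0.09 rad), for 0.2 s.
At the end, for the whole second after the job is handed in: The pin stands in the socket with its nose at least 25.5 mm below the plate's surface (28 mm is fully home), the blank pushed down as far, the pin within 0.09 rad of upright, at rest and let go (all of step 3 and linear speed of pin below 0.01 m/s and angular speed of pin below 0.1 rad/s); the robot touches nothing.
It fails at once if the pin pressed on the case or its plate with more than 25 N before it is home (or more than 60 N once it is home) ((contact force between pin and case above 25 N and z of pin in the frame of window above -0.0265 m) or contact force between pin and case above 60 N).
It fails at once if the fingers or the arm pressed on the case with more than 15 N (contact force between any of the fingers, the arm and case above 15 N).
It fails at once if one of the sale goods moved by more than 20 mm (distance of any of mug, tape, candlestick, bowl, jar from where it was at the start of the episode above 0.02 m).
It also fails if it takes over 72 s, if anything falls off the work surface, if the arm or the gripper's body presses on something with over 40 N, if the wrist force passes 120 N, or if a joint passes its speed limit or range.

### The arm

A 6-joint arm with a two-finger parallel gripper is mounted at the origin on the work surface. World frame = base frame: x ahead of the robot, y to its left, z up, the work surface at z = 0. Lengths are in m, angles in rad, forces in N, time in s.
With the tool pointing down it reaches from about 0.375 to 0.9 m from the base axis. Payload 3.1 kg.
Tool frame: the origin (TCP) lies at the very end of the fingers, on their centre line; the grasp point (between the pads) lies 19 mm behind it (manip.grasp_offset is the distance from the TCP to the grasp point, in m); x points along the fingers, z is the direction in which the jaws open and shut, and the axes are right-handed (so a half turn about x gives the same grasp; the last joint's range is limited). The gripper opens to 85 mm and grips with 20 to 120 N. Pads are 22 mm wide; open, the fingers measure 114 mm over their backs; the gripper's body (76 mm by 85 mm) begins 54 mm behind the grasp point. The pads swing forward as they close: fully open they stand 13 mm farther back than shut.
Start: joints at [1.01, 0.527, 1.433, -0, 1.181, -0.178], TCP at [0.233, 0.58, 0.231] pointing down, gripper open.
Joint ranges: [-3.08, 3.08], [-0.75, 2.2], [0.22, 2.44], [-1.43, 4.57], [0, 2.65], [-2.85, 2.85]. Speed limits (rad/s): [2.79, 2.79, 3.14, 3.14, 3.14, 3.14].

### API

Orientations are given as a unit quaternion [x, y, z, w].
In Python, from station import manip gives the robot as it stands.
- The arm moves only by the tool send_rows, never from a script. Its argument "steps" is a list that holds one entry, the list of rows, each a list of 5 numbers: the closure, from 0 (fully open) to 1 (shut), then the shift along the world's x, y, z in m, then the turn about the world's z in rad. A call has 1 to 8 rows; each row is the pose to reach, as a shift and turn from the pose commanded when the call began; what a row does not reach only later rows make up. A row lasts 1/8 s, in which the tool goes at most 62.5 mm and 10.7 degrees, less where a joint would pass 70% of its speed; a pose out of reach is approached as far as the arm can. A call with a gripper value outside its range is refused whole. The fingers move at their own pace and stop on an object; "grip_force" is the grip in N (left out, the last holds). Time passes only in rows, so rows that repeat a pose let the fingers close. It gives the time, the measured TCP pose, the force and the opening at its end, in the units of the state.
- manip.sense(): the state, without advancing time (a new reading comes with each control period).
- manip.snapshot(name): name is "scene" or "top" or "wrist"; returns the picture (420x560x3 uint8, red, green, blue); there is no depth.
- manip.camera_params(name): a dict with "fx", "fy", "cx", "cy" (pixels), "D" ([k1, k2, p1, p2, k3] as OpenCV has them; the pictures are not rectified), "T" (4x4, takes a point from camera to world coordinates); the wrist camera has in their place "tool_from_camera" (4x4, takes a point from camera to tool coordinates, whose origin is the TCP and whose axes are the tool frame's). Camera axes: x right, y down, z forward; pixel columns grow to the right and rows downward; lengths in m; the calibration is good to about 2 mm. A picture is of the moment at which its call begins: read the wrist's pose just before it. camera_params takes no time and is no camera call.
- manip.sign_off(): hands the job in, once; it reports no verdict.
The state is a dict: "t": time; "q": joint angles; "qd": joint speeds; "tau": joint torques, N m; "tcp_pos": TCP position; "tool_rot": TCP orientation; "force": force on the tool from outside, world axes, zero at the start; "ft_torque": the same for the moment, N m; "finger_gap": opening from 0.0 (shut) to 1.0 (fully open).
Only numpy, scipy, OpenCV 4.12 (cv2) and the standard library are available. Lean on these libraries where they do the work, as an engineer would, in place of code of your own. Each camera call takes 0.05 s, during which the arm holds its last target.

## Working session

There is one attempt and no reset: what is moved stays moved. The work goes in short steps, Python scripts to look and compute and a tool call to move; the robot and the scene stay as the last step left them, time stands still between calls to the robot, and variables do not carry over. Pictures are saved under pics/ and viewed, and the job is handed in when it is done.

Besides the shell and the picture viewer there is one more tool, called after "Call:" by a JSON object that holds its "api" and its "payload", one argument or row to a line. send_rows: Moves the arm, as the interface text tells. Its arguments: {"type":"object","properties":{"steps":{"type":"array","items":{"type":"array","items":{"type":"array","items":{"type":"number"}}}},"grip_force":{"type":"number"}},"required":["steps"]}

```bash
mkdir -p pics; ls
cat > h.py <<'E'
import numpy as np, cv2
from station import manip
def snap(name,fn):
    im=manip.snapshot(name); cv2.imwrite('pics/'+fn,cv2.cvtColor(im,cv2.COLOR_RGB2BGR)); return im
def ray(name,px,T=None):
    p=manip.camera_params(name); K=np.array([[p['fx'],0,p['cx']],[0,p['fy'],p['cy']],[0,0,1]])
    u=cv2.undistortPoints(np.array(px,float).reshape(-1,1,2),K,np.array(p['D'])).reshape(-1,2)
    T=np.array(p['T']) if T is None else T
    d=np.c_[u,np.ones(len(u))]@T[:3,:3].T
    return T[:3,3],d
def onz(name,px,z,T=None):
    o,d=ray(name,px,T); return o+d*((z-o[2])/d[:,2])[:,None]
def proj(name,P,T=None):
    p=manip.camera_params(name); K=np.array([[p['fx'],0,p['cx']],[0,p['fy'],p['cy']],[0,0,1]])
    T=np.array(p['T']) if T is None else T
    Ti=np.linalg.inv(T)
    return cv2.projectPoints(np.array(P,float).reshape(-1,1,3),cv2.Rodrigues(Ti[:3,:3])[0],Ti[:3,3],K,np.array(p['D']))[0].reshape(-1,2)
def wristT():
    from scipy.spatial.transform import Rotation as R
    s=manip.sense(); T=np.eye(4); T[:3,:3]=R.from_quat(s['tool_rot']).as_matrix(); T[:3,3]=s['tcp_pos']
    return T@np.array(manip.camera_params('wrist')['tool_from_camera'])
E
python3 - <<'E'
from h import *
np.set_printoptions(suppress=True,precision=4)
print(manip.sense(), manip.grasp_offset)
print(wristT())
snap('scene','s0.png');snap('top','t0.png');snap('wrist','w0.png')
print(np.array(manip.camera_params('top')['T']))
E
```

```text
pics
{'t': 0.0, 'q': array([ 1.0105,  0.5285,  1.4339, -0.    ,  1.1814, -0.1785]), 'qd': array([ 0.0006, -0.0006,  0.0003, -0.0002, -0.    , -0.002 ]), 'tau': array([ -0.0005, -44.2335, -17.803 ,  -0.0002,   0.0082,   0.    ]), 'tcp_pos': array([0.2324, 0.5794, 0.2303]), 'tool_rot': array([-0.3964,  0.5865,  0.3957,  0.5851]), 'force': array([-0.0661,  0.6718,  1.0992]), 'ft_torque': array([ 0.0452, -0.0046, -0.009 ]), 'finger_gap': 0.9979486039511412} 0.0187
[[ 0.373   0.8786  0.2984  0.1553]
 [ 0.9278 -0.3521 -0.1229  0.6109]
 [-0.0029  0.3227 -0.9465  0.3727]
 [ 0.      0.      0.      1.    ]]
[[-0.0177 -0.9908  0.1343  0.4024]
 [-0.9998  0.0176 -0.0015 -0.024 ]
 [-0.0009 -0.1343 -0.9909  1.508 ]
 [ 0.      0.      0.      1.    ]]
```

View pics/t0.png

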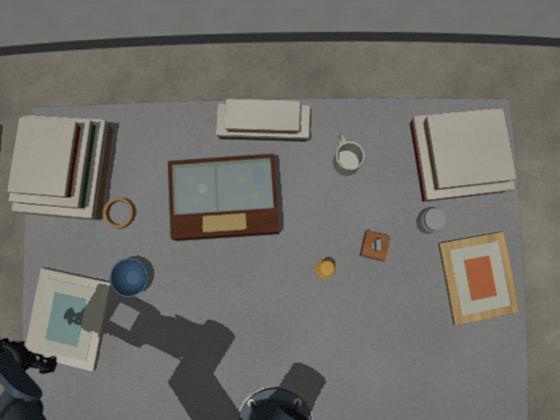

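View pics/s0.png

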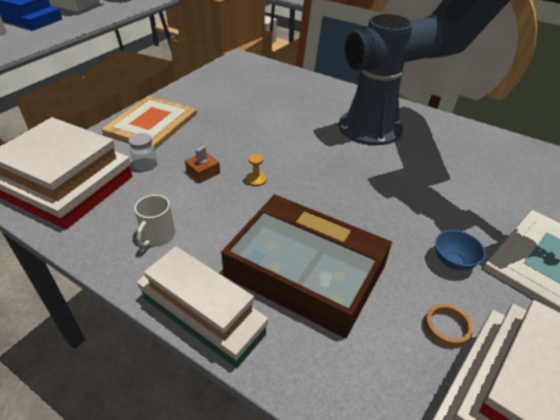

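View pics/w0.png

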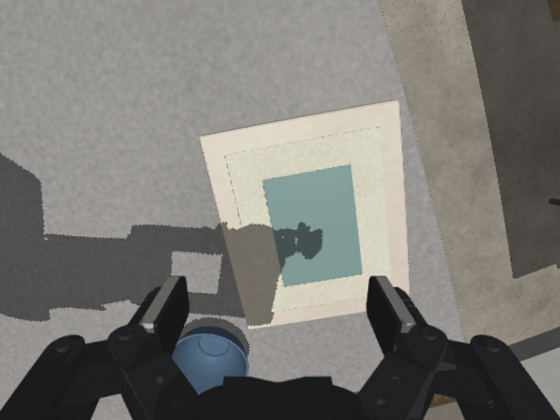

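The top view shows the plate near (224,223), the stand with the pin near (376,245), the candlestick near (325,268) and the jar near (433,219). I'll zoom in on these.

Run:
```python
from h import *
im=cv2.imread('pics/t0.png')
a=cv2.resize(im[145:250,160:290],None,fx=6,fy=5.7,interpolation=cv2.INTER_CUBIC)[:598]
cv2.imwrite('pics/ca.png',cv2.resize(im[147:247,160:290],None,fx=6,fy=6,interpolation=cv2.INTER_CUBIC))
cv2.imwrite('pics/cb.png',cv2.resize(im[220:270,350:405],None,fx=10,fy=10,interpolation=cv2.INTER_CUBIC))
```

```text
(no output)
```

View pics/ca.png

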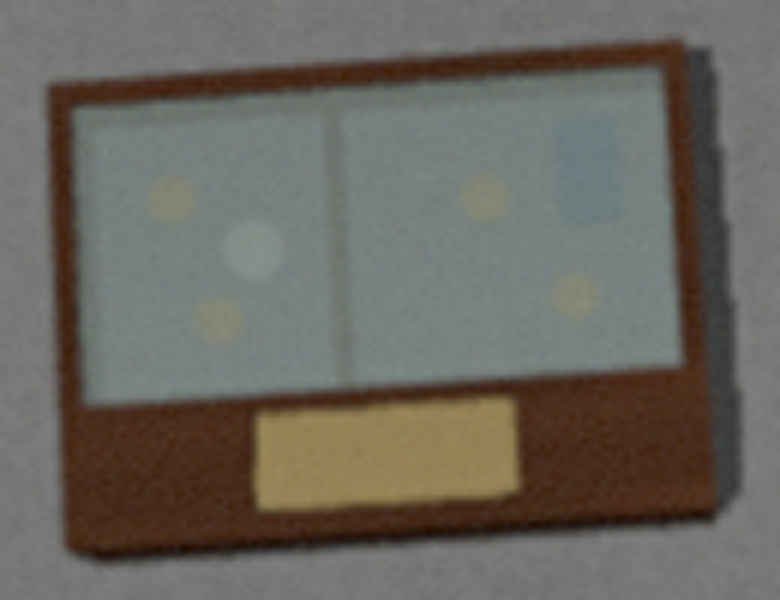

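View pics/cb.png

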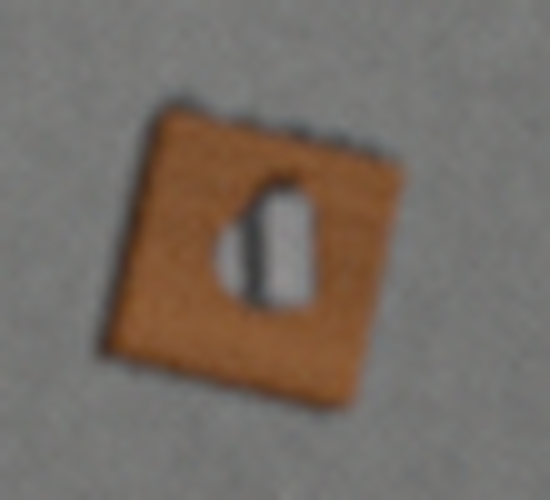

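Run:
```python
from h import *
np.set_printoptions(suppress=True,precision=4)
c=np.array([[262,512],[255,408],[515,398],[520,495]])/6+[160-.4,147-.4]
P=onz('top',c,0.080);print(P,P.mean(0))
# case top outer corners z=.083
c2=np.array([[68,545],[50,88],[683,42],[715,515]])/6+[160-.4,147-.4]
Q=onz('top',c2,0.083);print(Q)
e=Q[1]-Q[2];print('yaw case',np.degrees(np.arctan2(e[1],e[0]))-90, np.degrees(np.arctan2(*(P[1]-P[2])[[1,0]]))-90,np.degrees(np.arctan2(*(P[0]-P[3])[[1,0]]))-90)
print('pin top',onz('top',np.array([[290,248]])/10+[350-.45,220-.45],0.086))
print('stand',onz('top',np.array([[165,115],[400,165],[350,405],[112,348]])/10+[350-.45,220-.45],0.04))
for n,px,z in [('candle',(325,268),.075),('jar',(433,217),.09),('mug',(349,155),.095),('bowl',(129,277),.03),('tape',(118,213),.025)]: print(n,onz('top',[px],z))
```

```text
[[0.5421 0.1862 0.08  ]
 [0.5901 0.1895 0.08  ]
 [0.5926 0.0697 0.08  ]
 [0.5479 0.0678 0.08  ]] [0.5682 0.1283 0.08  ]
[[ 0.528   0.2753  0.083 ]
 [ 0.7423  0.2865  0.083 ]
 [ 0.7578 -0.01    0.083 ]
 [ 0.537  -0.021   0.083 ]]
yaw case 2.9974127896696388 1.2043565841363915 2.83312366702566
pin top [[ 0.4988 -0.293   0.086 ]]
stand [[ 0.5403 -0.2675  0.04  ]
 [ 0.5247 -0.3341  0.04  ]
 [ 0.4573 -0.3171  0.04  ]
 [ 0.4749 -0.2501  0.04  ]]
candle [[ 0.438  -0.1454  0.075 ]]
jar [[ 0.5707 -0.4481  0.09  ]]
mug [[ 0.7476 -0.2195  0.095 ]]
bowl [[0.4212 0.4075 0.03  ]]
tape [[0.6063 0.4447 0.025 ]]
```

Run:
```python
from h import *
from scipy.spatial.transform import Rotation as R
np.set_printoptions(suppress=True,precision=4)
s=manip.sense();M=R.from_quat(s['tool_rot']).as_matrix();print(M)
print('jaw yaw deg',np.degrees(np.arctan2(M[1,2],M[0,2])), s['t'])
```

```text
[[-0.0009 -0.928   0.3726]
 [-0.0014  0.3726  0.928 ]
 [-1.      0.0003 -0.0017]]
jaw yaw deg 68.12658438419562 0.15
```

Call:
{"api": "send_rows", "payload": {
  "steps": [
    [[0, 0.028, -0.052, 0, 0.05], [0, 0.056, -0.104, 0, 0.1], [0, 0.084, -0.156, 0, 0.15], [0, 0.112, -0.208, 0, 0.2], [0, 0.14, -0.26, 0, 0.25], [0, 0.168, -0.312, 0, 0.3], [0, 0.196, -0.364, 0, 0.34], [0, 0.224, -0.416, 0, 0.38]]
  ],
  "grip_force": 40
}}

```text
t: 1.15
tcp_pos: [0.4575, 0.1622, 0.2313]
tool_rot: [-0.5, 0.5, 0.5, 0.5]
force: [0.7, 1.0, -0.1]
finger_gap: 0.998
```

Call:
{"api": "send_rows", "payload": {
  "steps": [
    [[0, 0.005, -0.058, 0, 0], [0, 0.01, -0.116, 0, 0], [0, 0.015, -0.174, 0, 0], [0, 0.02, -0.232, 0, 0], [0, 0.025, -0.29, 0, 0], [0, 0.03, -0.348, 0, 0], [0, 0.035, -0.406, 0, 0], [0, 0.04, -0.456, 0, 0]]
  ]
}}

```text
t: 2.15
tcp_pos: [0.4966, -0.2943, 0.2311]
tool_rot: [-0.499, 0.501, 0.499, 0.501]
force: [0.2, 0.9, -0.4]
finger_gap: 1.0
```

Call:
{"api": "send_rows", "payload": {
  "steps": [
    [[0, 0, 0, 0, 0], [0, 0, 0, 0, 0], [0, 0, 0, 0, 0]]
  ]
}}

```text
t: 2.52
tcp_pos: [0.4965, -0.2903, 0.2311]
tool_rot: [-0.499, 0.5, 0.5, 0.5]
force: [0.4, 0.2, -0.2]
finger_gap: 0.999
```

Run:
```python
from h import *
np.set_printoptions(suppress=True,precision=4)
s=manip.sense();print(s['tcp_pos'],s['tool_rot'],s['t'],s['force'])
T=wristT();snap('wrist','w1.png');np.save('T1.npy',T)
im=cv2.imread('pics/w1.png')
print(proj('wrist',[[.499,-.2925,.04],[.499,-.2925,.086]],T))
```

```text
[ 0.4965 -0.2903  0.2311] [-0.4994  0.5     0.5004  0.5001] 2.525 [ 0.4047  0.1942 -0.1736]
[[275.0621 189.9244]
 [274.7737 202.0521]]
```

View pics/w1.png

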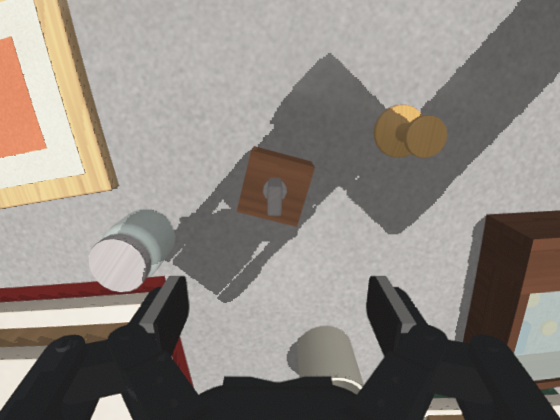

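Run:
```python
from h import *
np.set_printoptions(suppress=True,precision=4)
print(np.load('T1.npy'))
im=cv2.imread('pics/w1.png')
cv2.imwrite('pics/c1.png',cv2.resize(im[140:235,225:325],None,fx=6,fy=6,interpolation=cv2.INTER_CUBIC))
```

```text
[[ 0.0007  0.9468  0.3219  0.4133]
 [ 1.     -0.0009  0.0002 -0.2903]
 [ 0.0005  0.3219 -0.9468  0.3735]
 [ 0.      0.      0.      1.    ]]
```

View pics/c1.png

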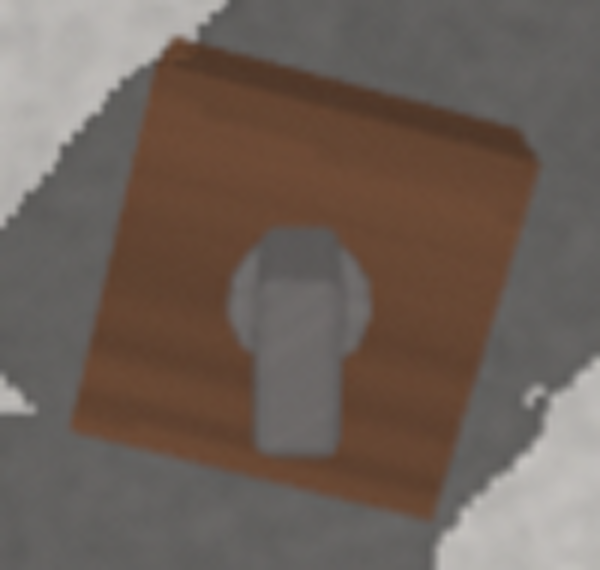

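Run:
```python
from h import *
np.set_printoptions(suppress=True,precision=4)
T=np.load('T1.npy')
P=onz('wrist',np.array([[257,280],[342,280],[340,455],[254,455]])/6+[225-.4,140-.4],.086,T);print(P,P.mean(0))
for a,b in((0,3),(1,2)):
  d=P[b]-P[a];print(np.degrees(np.arctan2(d[1],d[0])))
P=onz('wrist',np.array([[162,65],[538,160],[433,518],[72,430]])/6+[225-.4,140-.4],.04,T);print(P,P.mean(0))
s=manip.sense();print(s['tcp_pos'])
```

```text
[[ 0.4837 -0.2993  0.086 ]
 [ 0.4837 -0.2861  0.086 ]
 [ 0.5124 -0.2863  0.086 ]
 [ 0.5124 -0.3001  0.086 ]] [ 0.498  -0.2929  0.086 ]
-1.5589456046793326
-0.42913208014694093
[[ 0.4565 -0.3169  0.04  ]
 [ 0.4732 -0.2509  0.04  ]
 [ 0.5408 -0.2682  0.04  ]
 [ 0.5233 -0.3352  0.04  ]] [ 0.4984 -0.2928  0.04  ]
[ 0.4966 -0.2904  0.2313]
```

Call:
{"api": "send_rows", "payload": {
  "steps": [
    [[0, 0.0015, -0.0025, -0.05, 0], [0, 0.0015, -0.0025, -0.1, 0], [0, 0.0015, -0.0025, -0.14, 0], [0, 0.0015, -0.0025, -0.165, 0], [0, 0.0015, -0.0025, -0.181, 0], [0, 0.0015, -0.0025, -0.181, 0], [0, 0.0015, -0.0025, -0.181, 0]]
  ]
}}

```text
t: 3.45
tcp_pos: [0.4991, -0.2948, 0.0514]
tool_rot: [0.5, -0.5, -0.499, -0.5]
force: [0.2, 0.9, -0.4]
finger_gap: 0.999
```

Call:
{"api": "send_rows", "payload": {
  "steps": [
    [[0.5, 0, 0, 0, 0], [0.7, 0, 0, 0, 0], [0.85, 0, 0, 0, 0], [1, 0, 0, 0, 0], [1, 0, 0, 0, 0], [1, 0, 0, 0, 0], [1, 0, 0, 0, 0], [1, 0, 0, 0, 0]]
  ],
  "grip_force": 60
}}

```text
t: 4.45
tcp_pos: [0.4984, -0.2946, 0.0506]
tool_rot: [-0.5, 0.5, 0.499, 0.5]
force: [-0.5, 0.2, 5.5]
finger_gap: 0.152
```

Run:
```python
from h import *
s=manip.sense();print(s)
snap('wrist','w2.png')
```

```text
{'t': 4.45, 'q': array([-7.26698957e-01,  7.24995676e-01,  1.68108955e+00, -3.95634641e-05,
        7.35085993e-01, -2.29573562e+00]), 'qd': array([ 0.00097603,  0.00012136, -0.00054479, -0.00149326,  0.00040486,
       -0.00096201]), 'tau': array([-7.79752666e-02, -4.19900680e+01, -9.57423091e+00,  9.27424495e-03,
       -2.41359361e-01, -3.18145787e-03]), 'tcp_pos': array([ 0.49844464, -0.29460248,  0.05062065]), 'tool_rot': array([-0.49971651,  0.50043288,  0.49941793,  0.50043189]), 'force': array([-0.45501538,  0.21034637,  5.50640292]), 'ft_torque': array([0.15024607, 0.04842019, 0.01037353]), 'finger_gap': 0.1520311951221706}
```

View pics/w2.png

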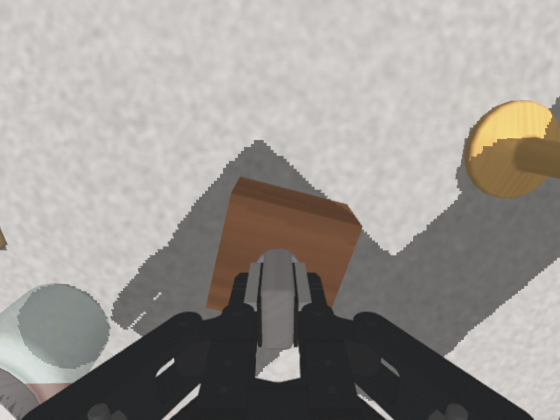

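Call:
{"api": "send_rows", "payload": {
  "steps": [
    [[1, 0, 0, 0.02, 0], [1, 0, 0, 0.05, 0], [1, 0, 0, 0.1, 0], [1, 0, 0, 0.15, 0], [1, 0, 0, 0.18, 0], [1, 0, 0, 0.2, 0], [1, 0, 0, 0.2, 0], [1, 0, 0, 0.2, 0]]
  ]
}}

```text
t: 5.5
tcp_pos: [0.4975, -0.2938, 0.2487]
tool_rot: [-0.498, 0.501, 0.501, 0.5]
force: [-0.6, 0.1, -1.7]
finger_gap: 0.159
```

Call:
{"api": "send_rows", "payload": {
  "steps": [
    [[1, 0.0, 0.055, 0, 0.006], [1, 0.01, 0.11, 0, 0.012], [1, 0.02, 0.165, 0, 0.018], [1, 0.03, 0.22, 0, 0.024], [1, 0.04, 0.275, 0, 0.03], [1, 0.05, 0.33, 0, 0.036], [1, 0.06, 0.38, 0, 0.042], [1, 0.07, 0.42, 0, 0.048]]
  ]
}}

```text
t: 6.5
tcp_pos: [0.5674, 0.1276, 0.2482]
tool_rot: [-0.511, 0.489, 0.513, 0.487]
force: [0.7, -0.5, -1.6]
finger_gap: 0.156
```

Call:
{"api": "send_rows", "payload": {
  "steps": [
    [[1, 0, 0, 0, 0], [1, 0, 0, 0, 0], [1, 0, 0, 0, 0]]
  ]
}}

```text
t: 6.88
tcp_pos: [0.5679, 0.1243, 0.2496]
tool_rot: [-0.511, 0.489, 0.511, 0.488]
force: [0.5, -0.2, -1.5]
finger_gap: 0.158
```

Run:
```python
from h import *
np.set_printoptions(suppress=True,precision=4)
s=manip.sense();print(s)
T=wristT();np.save('T3.npy',T);snap('wrist','w3.png');snap('scene','s3.png')
```

```text
{'t': 6.875, 'q': array([ 0.0235,  0.4484,  1.5229, -0.0004,  1.172 , -1.5918]), 'qd': array([-0.0038, -0.0082, -0.0055,  0.0046, -0.001 ,  0.0019]), 'tau': array([  0.39  , -41.1679, -18.1436,   0.0179,   0.0081,  -0.0015]), 'tcp_pos': array([0.5679, 0.1243, 0.2496]), 'tool_rot': array([-0.5107,  0.4892,  0.5114,  0.4882]), 'force': array([ 0.49  , -0.2375, -1.5038]), 'ft_torque': array([-0.0046, -0.0337,  0.0287]), 'finger_gap': 0.15755604025341724}
```

View pics/w3.png

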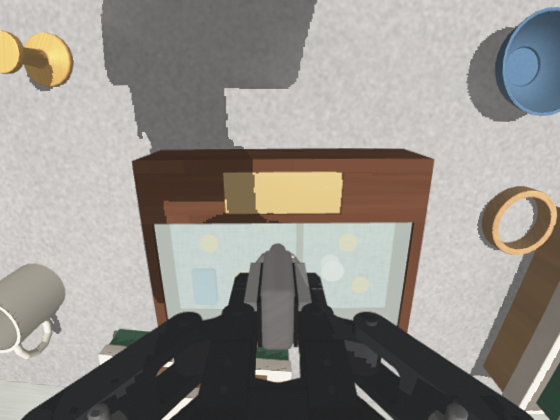

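View pics/s3.png

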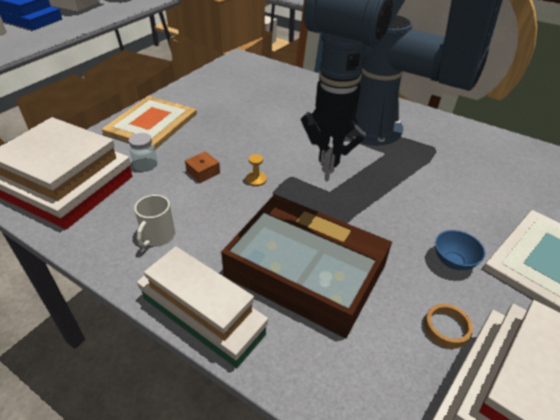

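Run:
```python
from h import *
im=cv2.imread('pics/w3.png')
cv2.imwrite('pics/c3.png',cv2.resize(im[155:255,218:350],None,fx=6,fy=6,interpolation=cv2.INTER_CUBIC))
cv2.imwrite('pics/c3b.png',cv2.resize(im[140:250,125:440],None,fx=2.5,fy=2.5,interpolation=cv2.INTER_CUBIC))
```

```text
(no output)
```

View pics/c3.png

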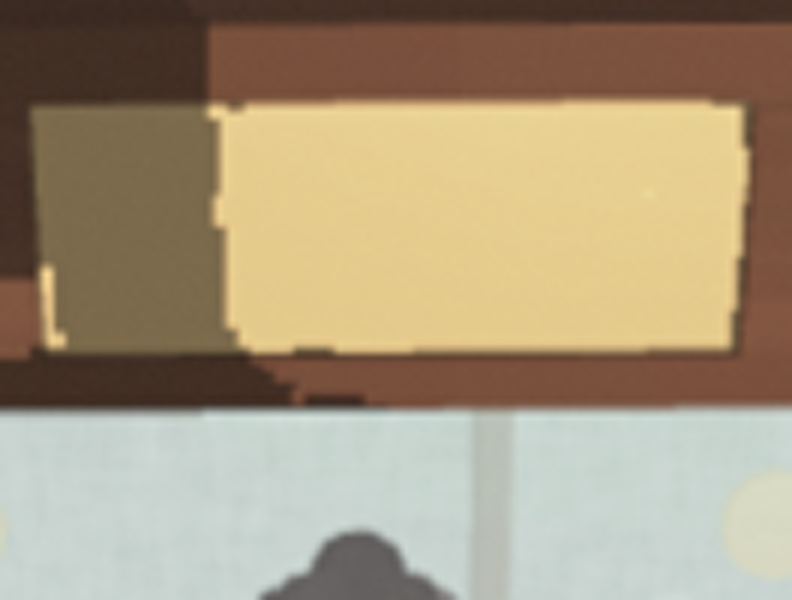

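View pics/c3b.png

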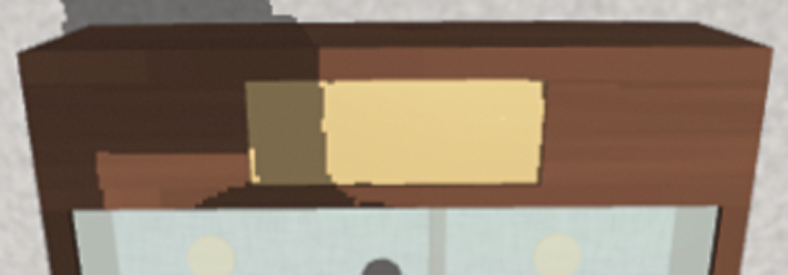

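Run:
```python
from h import *
np.set_printoptions(suppress=True,precision=4)
T=np.load('T3.npy')
c=np.array([[30,106],[745,102],[733,350],[45,350]])/6+[218-.4,155-.4]
P=np.r_[onz('wrist',c[:2],.083,T),onz('wrist',c[2:],.08,T)];print(P,P.mean(0))
for a,b in((0,1),(3,2)):
  d=P[b]-P[a];print(np.degrees(np.arctan2(d[1],d[0]))-90)
# case front top edge & glass edge from c3b
d=np.array([[20,52],[770,47],[72,210],[718,206]])/2.5+[125-.3,140-.3]
Q=onz('wrist',d,.083,T);print(Q)
for a,b in((0,1),(2,3)):
  d=Q[b]-Q[a];print(np.degrees(np.arctan2(d[1],d[0]))-90)
```

```text
[[0.5484 0.0693 0.083 ]
 [0.5424 0.1869 0.083 ]
 [0.5864 0.1902 0.08  ]
 [0.5917 0.071  0.08  ]] [0.5672 0.1293 0.0815]
2.8841373213993933
2.550842089922469
[[ 0.54   -0.0202  0.083 ]
 [ 0.5248  0.2762  0.083 ]
 [ 0.606  -0.0044  0.083 ]
 [ 0.5922  0.267   0.083 ]]
2.948097161592699
2.9263198120607115
```

Call:
{"api": "send_rows", "payload": {
  "steps": [
    [[1, 0.002, -0.02, 0, 0], [1, 0.002, -0.042, -0.02, 0], [1, 0.002, -0.042, -0.06, 0], [1, 0.002, -0.042, -0.09, 0], [1, 0.002, -0.042, -0.11, 0], [1, 0.002, -0.042, -0.12, 0], [1, 0.002, -0.042, -0.12, 0], [1, 0.002, -0.042, -0.12, 0]]
  ]
}}

```text
t: 7.98
tcp_pos: [0.5711, 0.0831, 0.1312]
tool_rot: [0.512, -0.488, -0.511, -0.489]
force: [-1.0, -0.4, -2.4]
finger_gap: 0.152
```

Run:
```python
from h import *
np.set_printoptions(suppress=True,precision=4)
s=manip.sense();print(s['tcp_pos'],s['force'],s['tool_rot'])
T=wristT();np.save('T4.npy',T);snap('wrist','w4.png')
```

```text
[0.5711 0.0831 0.1312] [-1.0016 -0.3925 -2.3546] [ 0.5119 -0.488  -0.5108 -0.4888]
```

View pics/w4.png

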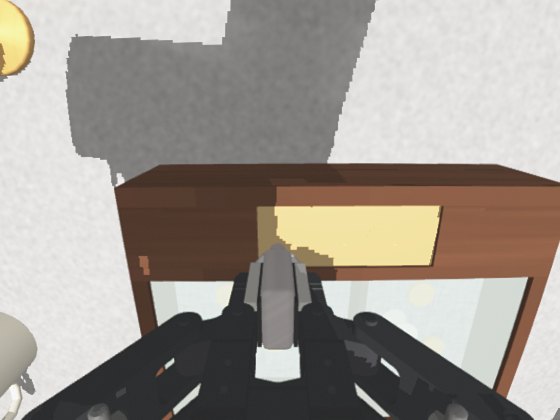

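Call:
{"api": "send_rows", "payload": {
  "steps": [
    [[1, -0.001, 0, -0.003, 0], [1, -0.001, 0, -0.006, 0], [1, -0.001, 0, -0.008, 0], [1, -0.001, 0, -0.008, 0]]
  ]
}}

```text
t: 8.52
tcp_pos: [0.5692, 0.0835, 0.1221]
tool_rot: [-0.511, 0.488, 0.512, 0.488]
force: [-0.0, -0.3, -1.8]
finger_gap: 0.157
```

Call:
{"api": "send_rows", "payload": {
  "steps": [
    [[1, 0, 0, -0.001, 0], [1, 0, 0, -0.001, 0], [1, 0, 0, -0.002, 0], [1, 0, 0, -0.002, 0]]
  ]
}}

```text
t: 9.02
tcp_pos: [0.5693, 0.0835, 0.1203]
tool_rot: [-0.511, 0.488, 0.511, 0.488]
force: [0.1, 1.0, -2.2]
finger_gap: 0.154
```

Call:
{"api": "send_rows", "payload": {
  "steps": [
    [[1, 0, 0, -0.0007, 0], [1, 0, 0, -0.0013, 0], [1, 0, 0, -0.002, 0], [1, 0, 0, -0.002, 0]]
  ]
}}

```text
t: 9.52
tcp_pos: [0.5694, 0.0835, 0.1186]
tool_rot: [0.511, -0.488, -0.511, -0.488]
force: [-0.1, 0.6, 1.1]
finger_gap: 0.158
```

Call:
{"api": "send_rows", "payload": {
  "steps": [
    [[1, 0, 0, -0.0005, 0], [1, 0, 0, -0.001, 0], [1, 0, 0, -0.001, 0]]
  ]
}}

```text
t: 9.9
tcp_pos: [0.5695, 0.0835, 0.1184]
tool_rot: [0.512, -0.488, -0.511, -0.488]
force: [-1.3, -0.1, 7.3]
finger_gap: 0.156
```

Call:
{"api": "send_rows", "payload": {
  "steps": [
    [[1, 0.0004, 0.001, 0.0003, 0], [1, 0.0004, 0.002, 0.0003, 0], [1, 0.0003, 0.003, 0.0003, 0], [1, 0.0003, 0.004, 0.0003, 0]]
  ]
}}

```text
t: 10.4
tcp_pos: [0.5702, 0.0862, 0.1184]
tool_rot: [0.513, -0.488, -0.511, -0.488]
force: [-0.7, -4.0, 5.3]
finger_gap: 0.155
```

Call:
{"api": "send_rows", "payload": {
  "steps": [
    [[1, 0, 0.001, 0, 0], [1, -0.0001, 0.002, 0, 0], [1, -0.0002, 0.003, 0, 0], [1, -0.0002, 0.004, 0, 0]]
  ]
}}

```text
t: 10.9
tcp_pos: [0.5706, 0.0904, 0.1184]
tool_rot: [0.513, -0.488, -0.51, -0.488]
force: [-0.9, -4.3, 5.1]
finger_gap: 0.156
```

Call:
{"api": "send_rows", "payload": {
  "steps": [
    [[1, -0.0005, 0.001, 0, 0], [1, -0.001, 0.002, 0, 0], [1, -0.0012, 0.003, 0, 0], [1, -0.0012, 0.004, 0, 0]]
  ]
}}

```text
t: 11.4
tcp_pos: [0.5699, 0.0948, 0.1184]
tool_rot: [0.513, -0.488, -0.51, -0.489]
force: [1.0, -3.8, 5.6]
finger_gap: 0.159
```

Call:
{"api": "send_rows", "payload": {
  "steps": [
    [[1, 0, 0.001, 0, 0], [1, -0.0001, 0.002, 0, 0], [1, -0.0002, 0.003, 0, 0], [1, -0.0002, 0.004, 0, 0]]
  ]
}}

```text
t: 11.9
tcp_pos: [0.5695, 0.0987, 0.1184]
tool_rot: [0.513, -0.488, -0.51, -0.489]
force: [0.3, -5.9, 5.1]
finger_gap: 0.157
```

Run:
```python
from h import *
np.set_printoptions(suppress=True,precision=4)
s=manip.sense();print(s['tcp_pos'],s['force'],s['tool_rot'],'xt',.5676-.0498*(s['tcp_pos'][1]-.1293))
T=wristT();np.save('T5.npy',T);im=snap('wrist','w5.png')
cv2.imwrite('pics/c5.png',cv2.resize(cv2.cvtColor(im,4)[170:300,200:400],None,fx=4,fy=4,interpolation=cv2.INTER_CUBIC))
```

```text
[0.5695 0.0987 0.1184] [ 0.296  -5.9383  5.0922] [ 0.5128 -0.4877 -0.5103 -0.4886] xt 0.5691231012855371
```

View pics/c5.png

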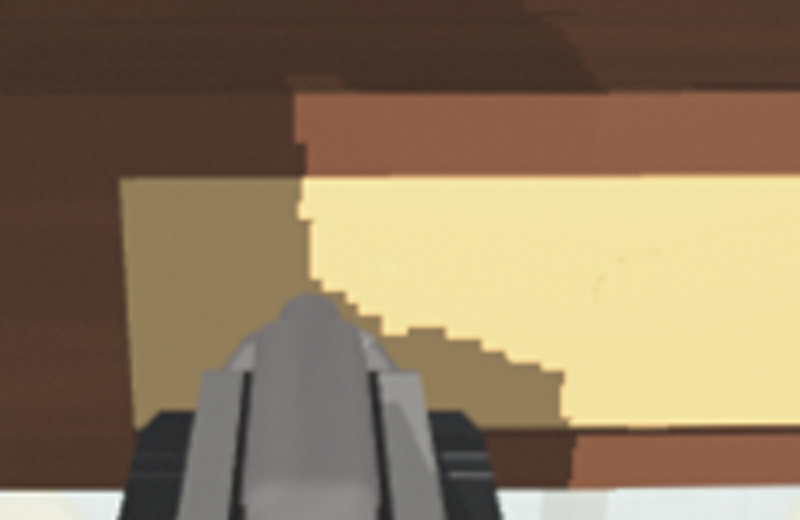

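Run:
```python
from h import *
np.set_printoptions(suppress=True,precision=4)
T=np.load('T5.npy')
for z in(.08,.084,.09):print(onz('wrist',np.array([[310,295]])/4+[200-.4,170-.4],z,T))
print(onz('wrist',np.array([[310,178]])/4+[200-.4,170-.4],.083,T),onz('wrist',np.array([[310,428]])/4+[200-.4,170-.4],.08,T))
```

```text
[[0.5672 0.0985 0.08  ]]
[[0.5654 0.0984 0.084 ]]
[[0.5627 0.0983 0.09  ]]
[[0.5469 0.0976 0.083 ]] [[0.5907 0.0996 0.08  ]]
```

Call:
{"api": "send_rows", "payload": {
  "steps": [
    [[1, -0.0005, 0.001, 0, 0], [1, -0.001, 0.002, 0, 0], [1, -0.0012, 0.003, 0, 0], [1, -0.0012, 0.004, 0, 0]]
  ]
}}

```text
t: 12.45
tcp_pos: [0.5685, 0.1029, 0.1184]
tool_rot: [0.513, -0.488, -0.51, -0.489]
force: [0.8, -4.9, 6.2]
finger_gap: 0.158
```

Call:
{"api": "send_rows", "payload": {
  "steps": [
    [[1, 0, 0.001, 0, 0], [1, -0.0001, 0.002, 0, 0], [1, -0.0002, 0.003, 0, 0], [1, -0.0002, 0.004, 0, 0]]
  ]
}}

```text
t: 12.95
tcp_pos: [0.568, 0.1067, 0.1184]
tool_rot: [0.513, -0.488, -0.51, -0.489]
force: [1.0, -5.7, 5.9]
finger_gap: 0.155
```

Call:
{"api": "send_rows", "payload": {
  "steps": [
    [[1, 0, 0.001, 0, 0], [1, -0.0001, 0.002, 0, 0], [1, -0.0002, 0.003, 0, 0], [1, -0.0002, 0.004, 0, 0]]
  ]
}}

```text
t: 13.45
tcp_pos: [0.5676, 0.1107, 0.1184]
tool_rot: [0.513, -0.488, -0.51, -0.488]
force: [0.5, -6.1, 6.5]
finger_gap: 0.158
```

Call:
{"api": "send_rows", "payload": {
  "steps": [
    [[1, 0, 0.001, 0, 0], [1, -0.0001, 0.002, 0, 0], [1, -0.0001, 0.003, 0, 0], [1, -0.0002, 0.004, 0, 0]]
  ]
}}

```text
t: 13.95
tcp_pos: [0.5674, 0.1147, 0.1184]
tool_rot: [0.513, -0.488, -0.51, -0.488]
force: [0.7, -5.2, 6.4]
finger_gap: 0.155
```

Call:
{"api": "send_rows", "payload": {
  "steps": [
    [[1, 0, 0.001, 0, 0], [1, -0.0001, 0.002, 0, 0], [1, -0.0001, 0.003, 0, 0], [1, -0.0002, 0.004, 0, 0]]
  ]
}}

```text
t: 14.45
tcp_pos: [0.5671, 0.1187, 0.1184]
tool_rot: [0.513, -0.488, -0.511, -0.488]
force: [-0.1, -4.9, 6.8]
finger_gap: 0.153
```

Call:
{"api": "send_rows", "payload": {
  "steps": [
    [[1, 0, 0.001, 0, 0], [1, -0.0001, 0.002, 0, 0], [1, -0.0001, 0.003, 0, 0], [1, -0.0001, 0.004, 0, 0]]
  ]
}}

```text
t: 14.95
tcp_pos: [0.567, 0.1226, 0.1184]
tool_rot: [0.513, -0.488, -0.511, -0.488]
force: [0.5, -4.9, 7.6]
finger_gap: 0.153
```

Call:
{"api": "send_rows", "payload": {
  "steps": [
    [[1, 0, 0.001, 0, 0], [1, -0.0001, 0.002, 0, 0], [1, -0.0001, 0.003, 0, 0], [1, -0.0002, 0.004, 0, 0]]
  ]
}}

```text
t: 15.45
tcp_pos: [0.5668, 0.1266, 0.1184]
tool_rot: [0.513, -0.488, -0.511, -0.488]
force: [0.8, -6.0, 6.8]
finger_gap: 0.156
```

Call:
{"api": "send_rows", "payload": {
  "steps": [
    [[1, 0, 0.001, 0, 0], [1, -0.0001, 0.002, 0, 0], [1, -0.0001, 0.003, 0, 0], [1, -0.0002, 0.004, 0, 0]]
  ]
}}

```text
t: 15.95
tcp_pos: [0.5666, 0.1306, 0.1184]
tool_rot: [0.513, -0.488, -0.511, -0.488]
force: [-0.2, -5.9, 7.0]
finger_gap: 0.155
```

Call:
{"api": "send_rows", "payload": {
  "steps": [
    [[1, 0, 0.001, 0, 0], [1, -0.0001, 0.002, 0, 0], [1, -0.0001, 0.003, 0, 0], [1, -0.0002, 0.004, 0, 0]]
  ]
}}

```text
t: 16.45
tcp_pos: [0.5664, 0.1346, 0.1184]
tool_rot: [0.513, -0.488, -0.511, -0.488]
force: [1.4, -4.6, 6.4]
finger_gap: 0.157
```

Call:
{"api": "send_rows", "payload": {
  "steps": [
    [[1, 0, 0.001, 0, 0], [1, -0.0001, 0.002, 0, 0], [1, -0.0001, 0.003, 0, 0], [1, -0.0002, 0.004, 0, 0]]
  ]
}}

```text
t: 16.95
tcp_pos: [0.5661, 0.1387, 0.1184]
tool_rot: [0.513, -0.488, -0.511, -0.488]
force: [1.2, -5.0, 6.8]
finger_gap: 0.156
```

Call:
{"api": "send_rows", "payload": {
  "steps": [
    [[1, 0, 0.001, 0, 0], [1, -0.0001, 0.002, 0, 0], [1, -0.0001, 0.003, 0, 0], [1, -0.0002, 0.004, 0, 0]]
  ]
}}

```text
t: 17.45
tcp_pos: [0.5659, 0.1426, 0.1184]
tool_rot: [0.513, -0.488, -0.511, -0.488]
force: [-0.3, -5.0, 6.5]
finger_gap: 0.161
```

Call:
{"api": "send_rows", "payload": {
  "steps": [
    [[1, 0, 0.001, 0, 0], [1, -0.0001, 0.002, 0, 0], [1, -0.0001, 0.003, 0, 0], [1, -0.0002, 0.004, 0, 0]]
  ]
}}

```text
t: 17.95
tcp_pos: [0.5656, 0.1469, 0.1182]
tool_rot: [0.512, -0.488, -0.511, -0.488]
force: [0.5, -4.2, 5.1]
finger_gap: 0.15
```

Call:
{"api": "send_rows", "payload": {
  "steps": [
    [[1, 0, 0.0007, 0, 0], [1, 0, 0.0014, 0, 0], [1, 0, 0.002, 0, 0]]
  ]
}}

```text
t: 18.32
tcp_pos: [0.5638, 0.1501, 0.1168]
tool_rot: [-0.511, 0.489, 0.512, 0.488]
force: [-0.1, -0.5, -1.0]
finger_gap: 0.154
```

Call:
{"api": "send_rows", "payload": {
  "steps": [
    [[1, 0.0005, 0, 0, 0], [1, 0.001, 0, 0, 0], [1, 0.0015, 0, 0, 0], [1, 0.0015, 0, 0, 0]]
  ]
}}

```text
t: 18.82
tcp_pos: [0.5662, 0.1495, 0.1176]
tool_rot: [-0.511, 0.488, 0.511, 0.488]
force: [-0.0, 0.2, -2.2]
finger_gap: 0.152
```

Call:
{"api": "send_rows", "payload": {
  "steps": [
    [[1, 0, 0, -0.0005, 0], [1, 0, 0, -0.001, 0], [1, 0, 0, -0.001, 0]]
  ]
}}

```text
t: 19.2
tcp_pos: [0.5662, 0.1495, 0.1166]
tool_rot: [-0.511, 0.488, 0.511, 0.488]
force: [0.1, -1.1, -1.5]
finger_gap: 0.154
```

Call:
{"api": "send_rows", "payload": {
  "steps": [
    [[1, 0, 0, -0.0007, 0], [1, 0, 0, -0.0014, 0], [1, 0, 0, -0.002, 0], [1, 0, 0, -0.002, 0]]
  ]
}}

```text
t: 19.7
tcp_pos: [0.5663, 0.1497, 0.1148]
tool_rot: [-0.511, 0.488, 0.511, 0.489]
force: [-0.9, 0.7, 1.2]
finger_gap: 0.155
```

Call:
{"api": "send_rows", "payload": {
  "steps": [
    [[1, 0, 0, -0.0007, 0], [1, 0, 0, -0.0014, 0], [1, 0, 0, -0.002, 0], [1, 0, 0, -0.002, 0]]
  ]
}}

```text
t: 20.2
tcp_pos: [0.5661, 0.15, 0.1125]
tool_rot: [-0.511, 0.488, 0.512, 0.489]
force: [-0.4, 4.2, 1.6]
finger_gap: 0.152
```

Call:
{"api": "send_rows", "payload": {
  "steps": [
    [[1, 0, 0.0003, 0, 0], [1, 0, 0.0006, 0, 0], [1, 0, 0.0008, 0, 0], [1, 0, 0.0008, 0, 0]]
  ]
}}

```text
t: 20.7
tcp_pos: [0.5661, 0.1501, 0.1125]
tool_rot: [-0.511, 0.488, 0.511, 0.488]
force: [0.4, 3.1, -0.1]
finger_gap: 0.155
```

Call:
{"api": "send_rows", "payload": {
  "steps": [
    [[1, 0, 0, -0.001, 0], [1, 0, 0, -0.002, 0], [1, 0, 0, -0.003, 0], [1, 0, 0, -0.003, 0]]
  ]
}}

```text
t: 21.2
tcp_pos: [0.5661, 0.1503, 0.1095]
tool_rot: [-0.511, 0.488, 0.511, 0.488]
force: [-0.8, 3.1, 0.1]
finger_gap: 0.157
```

Going down freely, 9 mm deep. A small +y trim and on.

Call:
{"api": "send_rows", "payload": {
  "steps": [
    [[1, 0, 0.0005, -0.001, 0], [1, 0, 0.0008, -0.002, 0], [1, 0, 0.0008, -0.003, 0], [1, 0, 0.0008, -0.004, 0], [1, 0, 0.0008, -0.004, 0]]
  ]
}}

```text
t: 21.82
tcp_pos: [0.5665, 0.1508, 0.1054]
tool_rot: [0.512, -0.488, -0.511, -0.488]
force: [0.5, 0.4, -1.1]
finger_gap: 0.156
```

Call:
{"api": "send_rows", "payload": {
  "steps": [
    [[1, 0, 0, -0.001, 0], [1, 0, 0, -0.002, 0], [1, 0, 0, -0.003, 0], [1, 0, 0, -0.004, 0], [1, 0, 0, -0.004, 0]]
  ]
}}

```text
t: 22.45
tcp_pos: [0.5662, 0.1512, 0.1015]
tool_rot: [-0.511, 0.488, 0.511, 0.488]
force: [0.2, 0.5, -2.2]
finger_gap: 0.157
```

Call:
{"api": "send_rows", "payload": {
  "steps": [
    [[1, 0, 0, -0.001, 0], [1, 0, 0, -0.002, 0], [1, 0, 0, -0.003, 0], [1, 0, 0, -0.004, 0], [1, 0, 0, -0.004, 0]]
  ]
}}

```text
t: 23.08
tcp_pos: [0.5661, 0.1511, 0.0974]
tool_rot: [-0.511, 0.488, 0.512, 0.488]
force: [-0.4, -0.4, -0.8]
finger_gap: 0.154
```

Call:
{"api": "send_rows", "payload": {
  "steps": [
    [[1, 0, 0, -0.001, 0], [1, 0, 0, -0.002, 0], [1, 0, 0, -0.003, 0], [1, 0, 0, -0.004, 0], [1, 0, 0, -0.004, 0]]
  ]
}}

```text
t: 23.7
tcp_pos: [0.5662, 0.1511, 0.0935]
tool_rot: [-0.511, 0.488, 0.511, 0.488]
force: [-1.2, -0.5, -1.5]
finger_gap: 0.152
```

Call:
{"api": "send_rows", "payload": {
  "steps": [
    [[1, 0, 0, -0.001, 0], [1, 0, 0, -0.002, 0], [1, 0, 0, -0.0025, 0], [1, 0, 0, -0.0025, 0]]
  ]
}}

```text
t: 24.2
tcp_pos: [0.5663, 0.1511, 0.0911]
tool_rot: [0.511, -0.488, -0.511, -0.488]
force: [0.1, -1.5, -0.8]
finger_gap: 0.156
```

Call:
{"api": "send_rows", "payload": {
  "steps": [
    [[1, 0, 0, -0.0005, 0], [1, 0, 0, -0.001, 0], [1, 0, 0, -0.001, 0]]
  ]
}}

```text
t: 24.58
tcp_pos: [0.5663, 0.1511, 0.0906]
tool_rot: [0.512, -0.488, -0.511, -0.488]
force: [-1.2, 0.0, 3.1]
finger_gap: 0.154
```

Call:
{"api": "send_rows", "payload": {
  "steps": [
    [[1, 0, 0, -0.0005, 0], [1, 0, 0, -0.001, 0], [1, 0, 0, -0.001, 0], [1, 0, 0, -0.001, 0]]
  ]
}}

```text
t: 25.08
tcp_pos: [0.5663, 0.1511, 0.0905]
tool_rot: [0.512, -0.488, -0.511, -0.488]
force: [-2.7, -0.4, 10.3]
finger_gap: 0.157
```

Run:
```python
from h import *
np.set_printoptions(suppress=True,precision=4)
s=manip.sense();print(s['tcp_pos'],s['force'],s['ft_torque'])
im=snap('wrist','w6.png')
cv2.imwrite('pics/c6.png',cv2.resize(cv2.cvtColor(im,4)[170:370,160:400],None,fx=3,fy=3,interpolation=cv2.INTER_CUBIC))
```

```text
[0.5663 0.1511 0.0905] [-2.6925 -0.4108 10.2629] [-0.1152  0.4596 -0.0525]
```

View pics/c6.png

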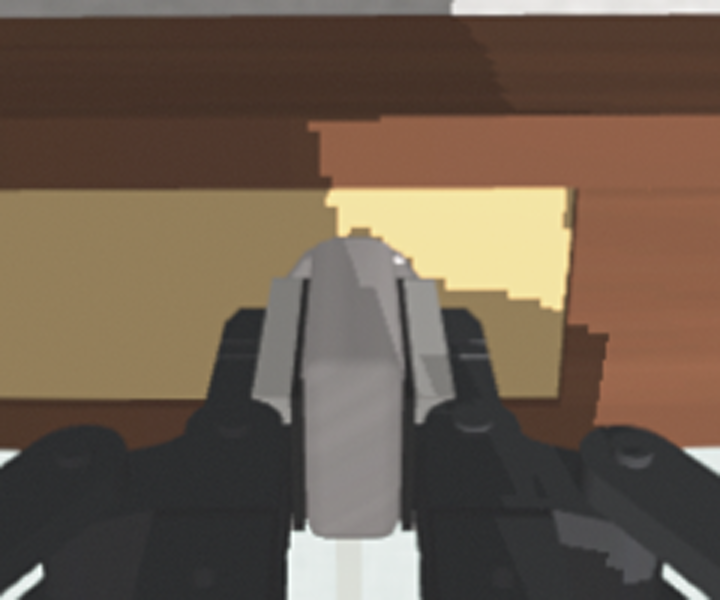

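The collar sits on the brass near (355,240) in the crop, and the force builds only once it has landed. I'll ease the load and release.

Call:
{"api": "send_rows", "payload": {
  "steps": [
    [[1, 0, 0, 0.0005, 0], [1, 0, 0, 0.001, 0], [1, 0, 0, 0.001, 0], [0.8, 0, 0, 0.001, 0], [0.7, 0, 0, 0.001, 0], [0.6, 0, 0, 0.001, 0], [0.6, 0, 0, 0.001, 0]]
  ],
  "grip_force": 20
}}

```text
t: 26.0
tcp_pos: [0.5662, 0.1511, 0.0899]
tool_rot: [-0.511, 0.488, 0.511, 0.488]
force: [-0.6, 0.2, -0.4]
finger_gap: 0.396
```

Run:
```python
from h import *
np.set_printoptions(suppress=True,precision=4)
s=manip.sense();print(s['tcp_pos'],s['force'],s['finger_gap'])
im=snap('wrist','w7.png')
cv2.imwrite('pics/c7.png',cv2.resize(cv2.cvtColor(im,4)[170:370,160:400],None,fx=3,fy=3,interpolation=cv2.INTER_CUBIC))
```

```text
[0.5662 0.1511 0.0899] [-0.6442  0.1847 -0.3713] 0.39627331556751977
```

View pics/c7.png

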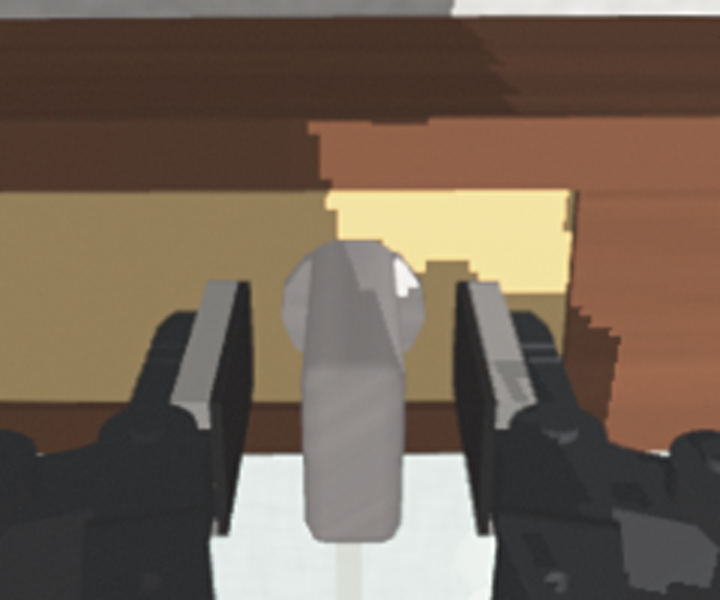

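The fingers are clear of the pin on both sides, and it stands straight. I'll retract upward.

Call:
{"api": "send_rows", "payload": {
  "steps": [
    [[0.6, 0, 0, 0.01, 0], [0.5, 0, 0, 0.03, 0], [0.5, 0, 0, 0.06, 0], [0.5, 0, 0, 0.1, 0], [0.5, 0, 0, 0.14, 0], [0.5, 0, 0, 0.16, 0], [0.5, 0, 0, 0.16, 0], [0.5, 0, 0, 0.16, 0]]
  ]
}}

```text
t: 27.05
tcp_pos: [0.5655, 0.151, 0.2494]
tool_rot: [-0.511, 0.489, 0.512, 0.488]
force: [-0.6, -0.6, -0.3]
finger_gap: 0.497
```

Run:
```python
from h import *
np.set_printoptions(suppress=True,precision=4)
s=manip.sense();print(s['tcp_pos'],s['force'],s['t'])
T=wristT();np.save('T8.npy',T);im=snap('wrist','w8.png');snap('scene','s8.png')
c=np.array([.5660,.151]);
for z in(.08,.084,.126):print(z,proj('wrist',[[*c,z]],T))
```

```text
[0.5655 0.151  0.2494] [-0.6205 -0.6189 -0.2594] 27.05
0.08 [[277.2186 193.4194]]
0.084 [[277.2162 194.4517]]
0.126 [[277.1862 206.9899]]
```

View pics/w8.png

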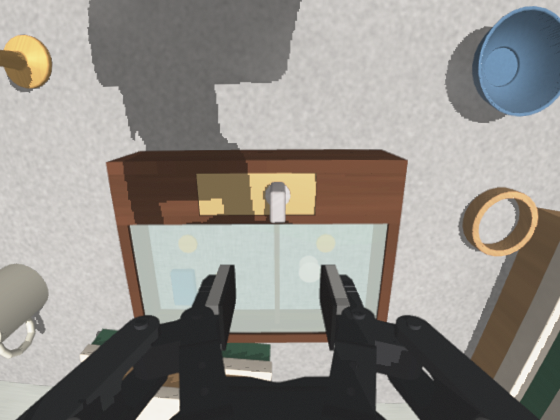

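View pics/s8.png

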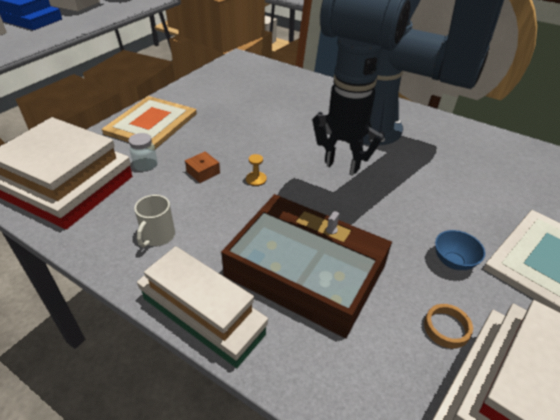

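Run:
```python
from h import *
print(manip.sign_off(), manip.sense()['t'])
```

```text
the job is handed in; nothing more can be done
the job is handed in; nothing more can be done
```

The pin is locked in the socket with its collar down on the plate, standing on its own. I handed the job in at about 27 s of the 72 s allowed; the sign-off gave no verdict.

- **Search:** I set the nose near the -y end of the brass strip and slid it along the middle line, pressing at about 7–9 N. It dropped in about 20 mm to the +y side of the window centre.
- **Pushing home:** The pin sank with almost no resistance, apart from about 4 N sideways that I trimmed out. The collar landed 27.9 mm below the first plate contact, and the highest press was about 12 N.
- **Last checks:** The final pictures show the pin upright and let go, with the gripper well clear above it. No sale goods look moved from where they were in the first picture.
- **Disagreement:** During the slide, the wrist picture put the nose about 1 mm off the line I had worked out in x. I corrected for it.
- **Not checked:** I could not read the blank's depth directly; I judged it from how far the tool came down.

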